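# Make up two pottery-painting kits

## Robot

A 7-joint arm with a two-finger parallel gripper is mounted at the origin on a cart in front of the work surface, level with it; the furniture and walls round the work are solid. World frame = base frame: x ahead of the robot, y to its left, z up, the work surface at z = 0. Lengths are in mm, angles in degrees, forces in N, time in s.
With the tool pointing down it reaches from about 425 to 950 mm from the base axis. Payload 4.7 kg.
Tool frame: the origin (TCP) lies midway between the tips of the shut fingers; the grasp point (between the pads) lies 19 mm behind it; z points along the fingers, y is the line along which they close (so a half turn about z gives the same grasp; the last joint's range is limited). The gripper opens to 87 mm and grips with 3 to 60 N. Pads are 19 mm wide; open, the fingers measure 117 mm over their backs; the gripper's body (75 mm by 190 mm) begins 51 mm behind the grasp point.
Start: joints at [71.052, 26.849, -2.785, 87.806, 1.381, 65.374, -4.715], TCP at [200.684, -644.496, 222.573] pointing down, gripper open.
Joint ranges: [-148.3, 148.3], [-19.14, 114.17], [-79.39, 73.82], [5.75, 140.21], [-59.74, 239.74], [12.07, 113.84], [-152.46, 152.46]. Speed limits (degrees/s): [147.25, 147.25, 180, 180, 180, 180, 180].

## Interface

Orientations are given as a 3x3 rotation matrix whose columns are the frame's x, y, z axes.
In Python, from plant import manip gives the robot as it stands.
- The arm moves only by the tool apply_moves, never from a script. Its argument "plan" is a list of rows, each an object of numbers: "x", "y", "z": the shift along the tool's x, y, z in m; "spin": the turn about the tool's z in rad. In form: [{"x": .., "y": .., "z": .., "spin": ..}, ...]. A call has 1 to 8 rows; each row is the pose to reach, as a shift and turn from the pose commanded when the call began, along the tool's axes at that moment; what a row does not reach only later rows make up. A row lasts 1/10 s, in which the tool goes at most 50 mm and 8.59 degrees, less where a joint would pass 70% of its speed; a pose out of reach is approached as far as the arm can. A call with a gripper value outside its range is refused whole. "grip" is the opening, from 0 (shut) to 1 (fully open), set as the call begins (left out, the last holds). The fingers move at their own pace and stop on an object; "squeeze" is the grip in N (left out, the last holds). Time passes only in rows, so rows that repeat a pose let the fingers close. It gives the time, the measured TCP pose, the force, the opening and the grip force at its end, in the units of the state.
- manip.observe(): the state, without advancing time (a new reading comes with each control period).
- manip.capture(name): name is "scene" or "top" or "wrist"; returns a dict with "image" (420x560x3 uint8, red, green, blue), "range_z" (420x560 float32, mm along the optical axis (not along the pixel's ray), 0 where there is no reading), "intrinsics" (3x3 intrinsics, pixels), "k1" (the pictures are not rectified: a ray, as slopes to the right and down, at radius r is drawn at 1 + k1 r^2 times it, then the intrinsics apply), "xyz" and "attitude" of the camera in the world. Camera axes: x right, y up, looking along -z (the intrinsics and any distortion apply to the point x, -y, -z); pixel columns grow to the right and rows downward; lengths in mm; the calibration is good to about 2 mm. A picture is of the moment at which its call begins.
- manip.job_done(): hands the job in; it is judged then, once.
The state is a dict: "time_s": time; "qpos": joint angles; "qd": joint speeds; "effort": joint torques, N m; "tcp_pos": TCP position; "orientation": TCP orientation; "wrist_force": force on the tool from outside, world axes, zero at the start; "wrist_torque": the same for the moment, N m; "opening": opening from 0.0 (shut) to 1.0 (fully open); "grip_force": force on a finger pad.
Only numpy, scipy, OpenCV 4.12 (cv2) and the standard library are available. Lean on these libraries where they do the work, as an engineer would, in place of code of your own. Each camera call takes 0.05 s, during which the arm holds its last target. There are 200 camera calls.

## Task

Make up two painting kits from the stock on the table. First finish the tray with rounded ends: the white rabbit in its square place and the small bottle in its ring. Then make up the rectangular tray: the white lidded jar in its square place and the large bottle in its ring. Everything is to stand upright and flat on the tray inside its raised edge; leave the mug and the bowl where they are.

Things in the scene. Friction and masses are not known exactly. Their poses are not given: they have to be found in the camera images.
- rabbit: Loose white unglazed rabbit figure standing upright, the only one: long upright ears, 36 x 38 mm over all, 79 mm tall, 50 g. Origin: centre of its underside, z up. It starts in the row of stock nearest the robot. Grip its body about 30 mm above its base.
- jar: Loose white unglazed round jar with a knobbed lid that is fixed to it, 57 mm in diameter, 70 mm tall with the knob, 110 g. Origin: centre of its underside, z up. It starts in the row of stock nearest the robot. Grip its body about 35 mm above its base.
- small_bottle: Loose small round paint bottle with a pointed nozzle cap, 36 mm in diameter, 93 mm tall (straight body up to 70 mm), 75 g. Origin: centre of its underside, z up. It starts in the row of stock nearest the robot, and stands alone there as the only small bottle (those on the turntables and in the rack are not meant).
- large_bottle: Loose large round paint bottle with a flat white screw cap, 48 mm in diameter, 128 mm tall (straight body up to 100 mm), 190 g. Origin: centre of its underside, z up. It starts in the row of stock nearest the robot, the only large bottle there (those on the turntables and in the rack are not meant).
- oval_tray: Wooden kit tray with half-round ends, fixed to the table, 94 mm (its x) by 214 mm (its y). Origin: centre of its underside, z up; its floor is 6 mm above that. Two places with raised dark edges 4 mm high and 4 mm thick: the square place, 60 mm square inside, centred at y = -50 mm, and the ring, 58 mm inside diameter, centred at y = +55 mm (x = 0 for both).
- square_tray: Rectangular wooden kit tray, fixed to the table, 114 mm (its x) by 214 mm (its y). Origin: centre of its underside, z up; its floor is 6 mm above that. Two places with raised dark edges 4 mm high and 4 mm thick: the square place, 78 mm square inside, centred at y = -50 mm, and the ring, 70 mm inside diameter, centred at y = +55 mm (x = 0 for both).
- mug: Loose white unglazed mug with a handle, 52 x 74 mm over all, 62 mm tall. Origin: centre of its underside. A bystander behind the row of stock: leave it.
- bowl: Loose white unglazed bowl, 69 mm in diameter, 24 mm tall. Origin: centre of its underside. A bystander behind the row of stock: leave it. Behind it and the trays stand turntables with bottles, up to 0.27 m high, and a low bottle rack: come to the trays from above.

How it is judged:
By the outcome, as a careful person would: the job done as asked, in the order asked, and still so for the second after the job is handed in, with the robot touching nothing.
It also fails if it takes over 128 s, if anything falls off the work surface, if the arm or the gripper's body presses on something with over 40 N, if the wrist force passes 120 N, or if a joint passes its speed limit or range.

## Working session

There is one attempt and no reset: what is moved stays moved. The work goes in short steps, Python scripts to look and compute and a tool call to move; the robot and the scene stay as the last step left them, time stands still between calls to the robot, and variables do not carry over. Pictures are saved under pics/ and viewed, at most 14 in all, crops included, and the job is handed in when it is done.

Besides the shell and the picture viewer there is one more tool, called after ">>>" as name([rows], argument=value, ...), one row to a line, values as JSON. apply_moves: Moves the arm, as the interface text tells. Its arguments: {"type":"object","properties":{"plan":{"type":"array","items":{"type":"object","properties":{"x":{"type":"number"},"y":{"type":"number"},"z":{"type":"number"},"spin":{"type":"number"}}}},"grip":{"type":"number"},"squeeze":{"type":"number"}},"required":["plan"]}

```bash
ls; mkdir -p pics; python3 - <<'E'
from plant import manip
import cv2,numpy as np
s=manip.observe(); print({k:np.round(v,3).tolist() for k,v in s.items()})
for n in("scene","top"):
    c=manip.capture(n); np.savez(f"{n}0.npz",**c)
    cv2.imwrite(f"pics/{n}0.png",c["image"][:,:,::-1]); print(n,c["intrinsics"],c["k1"],c["xyz"],c["attitude"])
E
```

```text
pics
{'time_s': 0.0, 'qpos': [71.051, 26.897, -2.783, 87.875, 1.383, 65.373, -4.714], 'qd': [0.05, -0.076, 0.07, -0.047, -0.041, 0.019, 0.05], 'effort': [0.0, -50.798, -0.08, -23.615, -0.061, 0.038, 0.0], 'tcp_pos': [200.46, -643.921, 221.497], 'orientation': [[0.955, 0.297, -0.001], [0.297, -0.955, 0.002], [-0.0, -0.002, -1.0]], 'wrist_force': [0.128, -0.954, 0.491], 'wrist_torque': [-0.01, 0.002, -0.054], 'grip_force': 0.0, 'opening': 0.999}
scene [[427.92115508   0.         276.7379122 ]
 [  0.         427.92115508 214.28667698]
 [  0.           0.           1.        ]] -0.09672523174069213 [199.57509089 763.17223585 733.20525297] [[-0.90281985  0.30666604 -0.30145026]
 [-0.42995378 -0.65595066  0.62037769]
 [-0.00748772  0.68969898  0.7240575 ]]
top [[448.54821954   0.         276.84809326]
 [  0.         448.54821954 207.48737335]
 [  0.           0.           1.        ]] -0.018237036732060723 [ 304.20654856  148.90552997 1182.90845337] [[-0.02930976  0.98506318 -0.16968047]
 [-0.99951212 -0.02704998  0.01561476]
 [ 0.01079167  0.17005535  0.98537542]]
```

View pics/top0.png

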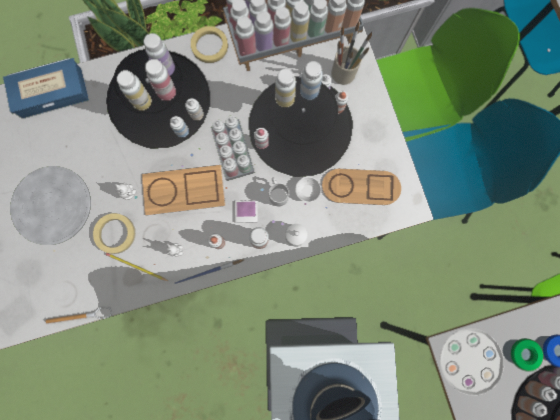

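View pics/scene0.png

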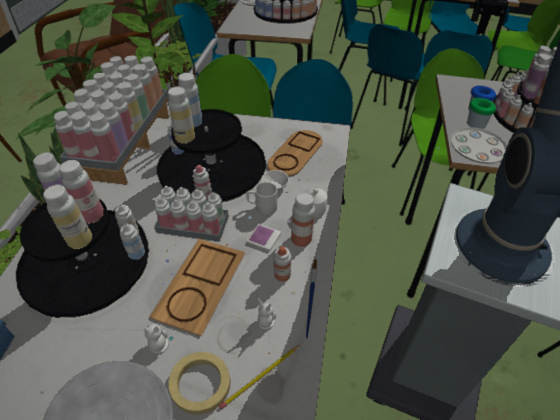

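The top view shows the stock row: rabbit (173,250), small bottle (215,241), large bottle (259,238) and jar (296,235). The rectangular tray has its ring at (161,192) and square at (201,187). The oval tray has its ring at (341,186) and square at (380,187). The mug is at (278,194) and the bowl at (304,189). The scene view also has a second white figure at (155,335), set back from the row.

```bash
cat > h.py <<'E'
import numpy as np, cv2
def rays(c,uv):
    K=c["intrinsics"]; uv=np.asarray(uv,float).reshape(-1,2)
    d=(uv-[K[0,2],K[1,2]])/[K[0,0],K[1,1]]; p=d.copy()
    for _ in range(20): p=d/(1+float(c["k1"])*(p**2).sum(1,keepdims=True))
    return np.c_[p[:,0],-p[:,1],-np.ones(len(p))]
def cloud(c):
    h,w=c["range_z"].shape; v,u=np.mgrid[:h,:w]
    r=rays(c,np.c_[u.ravel(),v.ravel()])*c["range_z"].reshape(-1,1)
    return (r@c["attitude"].T+c["xyz"]).reshape(h,w,3)
def onplane(c,uv,z):
    d=rays(c,uv)@c["attitude"].T
    return c["xyz"]+d*((z-c["xyz"][2])/d[:,2:])
def proj(c,P):
    q=(np.asarray(P,float).reshape(-1,3)-c["xyz"])@c["attitude"]
    p=np.c_[q[:,0],-q[:,1]]/-q[:,2:]; p=p*(1+float(c["k1"])*(p**2).sum(1,keepdims=True))
    K=c["intrinsics"]; return p*[K[0,0],K[1,1]]+[K[0,2],K[1,2]]
E
python3 - <<'E'
import numpy as np,cv2
from h import *
T=np.load("top0.npz");S=np.load("scene0.npz")
ct,cs=cloud(T),cloud(S)
seeds=dict(rabbit=(173,250),sb=(215,241),lb=(259,238),jar=(296,235),fig2=(124,190),mug=(278,194),bowl=(304,189))
print("table z",np.median(ct[200:215,90:130,2][...]),ct[270,130],ct[230,330])
for n,(u,v) in seeds.items():
    w=ct[v-6:v+7,u-6:u+7].reshape(-1,3); a=w[w[:,2]>15]; 
    c0=np.median(a,0)
    for nm,C in(("top",ct),("scene",cs)):
        f=C.reshape(-1,3); m=(np.hypot(*(f[:,:2]-c0[:2]).T)<48)&(f[:,2]>12)&(f[:,2]<150); q=f[m]
        for lo,hi in((12,60),(60,150)):
            k=q[(q[:,2]>lo)&(q[:,2]<hi)]
            if len(k)>5: print(n,nm,lo,len(k),"min",np.percentile(k,2,0).round(),"max",np.percentile(k,98,0).round(),"med",np.median(k,0).round())
# trays: dark edge mask within wood
hsv=cv2.cvtColor(T["image"],cv2.COLOR_RGB2HSV)
for n,(x0,y0,x1,y1) in dict(sq=(135,160,230,220),ov=(318,162,406,208)).items():
    h=hsv[y0:y1,x0:x1]; print(n,np.percentile(ct[y0:y1,x0:x1,2],[10,50,90]))
    wood=((h[...,0]>5)&(h[...,0]<25)&(h[...,1]>80)&(h[...,2]>110)).astype(np.uint8)
    cn,_=cv2.findContours(cv2.morphologyEx(wood,cv2.MORPH_CLOSE,np.ones((5,5))),cv2.RETR_EXTERNAL,cv2.CHAIN_APPROX_NONE)
    k=max(cn,key=cv2.contourArea); P=onplane(T,k[:,0]+[x0,y0],6)
    r=cv2.minAreaRect(P[:,:2].astype(np.float32)); print("wood",r)
    g=h[...,2]; inner=cv2.drawContours(np.zeros_like(wood),[cv2.convexHull(k)],-1,1,-1); inner=cv2.erode(inner,np.ones((5,5)))
    d=((g<np.median(g[wood>0])*.62)&(inner>0)).astype(np.uint8)
    nl,l,st,ce=cv2.connectedComponentsWithStats(d)
    for i in range(1,nl):
        if st[i,4]>25:
            vv,uu=np.where(l==i); P=onplane(T,np.c_[uu+x0,vv+y0],10)[:,:2].astype(np.float32); rr=cv2.minAreaRect(P); print(" dark",st[i],np.round(rr[0]),np.round(rr[1]),round(rr[2],1),cv2.minEnclosingCircle(P))
E
```

```text
table z -0.1572346697840885 [352.95673825 518.5576516   -1.1370368 ] [443.59663769  -9.56478564  -2.20590885]
rabbit top 12 129 min [384. 387.  17.] max [416. 413.  59.] med [400. 395.  50.]
rabbit top 60 20 min [389. 399.  60.] max [411. 407.  80.] med [403. 403.  70.]
rabbit scene 12 320 min [386. 392.  16.] max [413. 419.  59.] med [397. 410.  33.]
rabbit scene 60 46 min [390. 402.  61.] max [413. 407.  80.] med [406. 405.  68.]
sb top 12 41 min [401. 271.  16.] max [430. 289.  57.] med [411. 274.  34.]
sb top 60 158 min [403. 273.  63.] max [433. 304.  94.] med [416. 287.  78.]
sb scene 12 235 min [402. 288.  13.] max [435. 307.  59.] med [412. 303.  38.]
sb scene 60 253 min [403. 279.  62.] max [434. 307.  92.] med [416. 297.  77.]
lb top 12 19 min [399. 162.  18.] max [411. 201.  59.] med [401. 180.  41.]
lb top 60 311 min [399. 158.  67.] max [440. 199. 131.] med [417. 179. 126.]
lb scene 12 310 min [399. 179.  13.] max [442. 205.  59.] med [415. 200.  37.]
lb scene 60 700 min [399. 167.  62.] max [440. 204. 128.] med [417. 194. 102.]
jar top 12 364 min [404.  61.  33.] max [4
[... 927 characters left out ...]
23.  29.  12.] max [609. 115.  52.] med [583.  68.  19.]
bowl top 60 7 min [532. 102.  61.] max [560. 118.  65.] med [549. 106.  64.]
bowl scene 12 422 min [527.  29.  13.] max [609. 118.  58.] med [561.  98.  26.]
bowl scene 60 15 min [530. 102.  60.] max [560. 119.  62.] med [548. 105.  61.]
sq [-1.92733352  4.10868834  9.14416378]
wood ((563.2035522460938, 381.10076904296875), (112.1229476928711, 211.92333984375), 5.464118957519531)
ov [-1.91855978  4.39195832  9.55007456]
wood ((558.6937255859375, -98.04269409179688), (210.6947479248047, 92.40705871582031), 85.38034057617188)
 dark [71 14  4 24 44] [ 552. -178.] [ 8. 63.] 88.3 ((552.3836669921875, -176.36277770996094), 31.70585060119629)
```

```bash
python3 - <<'E'
import numpy as np,cv2
from h import *
T=np.load("top0.npz");S=np.load("scene0.npz")
A=np.vstack([cloud(T).reshape(-1,3)[T["range_z"].ravel()>0],cloud(S).reshape(-1,3)[S["range_z"].ravel()>0]])
xs=np.arange(100,800,50); ys=np.arange(600,-750,-50)
print("      "+" ".join(f"{x:4d}" for x in xs))
for y in ys:
    print(f"{y:5d} "+" ".join((lambda q:f"{int(q.max()):4d}" if len(q)>2 else "   .")(A[(A[:,0]>=x-25)&(A[:,0]<x+25)&(abs(A[:,1]-y)<25)&(A[:,2]<600),2]) for x in xs))
# tray from scene wood, + ring dark centroids both views
for nm,c,bx in(("top",T,dict(sq=(135,160,230,220),ov=(318,162,406,208))),("scene",S,dict(sq=(148,235,250,335),ov=(262,125,328,178)))):
    hsv=cv2.cvtColor(c["image"],cv2.COLOR_RGB2HSV); im=cv2.cvtColor(c["image"],cv2.COLOR_RGB2GRAY)
    bh=cv2.morphologyEx(im,cv2.MORPH_BLACKHAT,np.ones((9,9)))
    for n,(x0,y0,x1,y1) in bx.items():
        h=hsv[y0:y1,x0:x1]
        wood=((h[...,0]>5)&(h[...,0]<25)&(h[...,1]>80)&(h[...,2]>90)).astype(np.uint8)
        cn,_=cv2.findContours(cv2.morphologyEx(wood,cv2.MORPH_CLOSE,np.ones((5,5))),cv2.RETR_EXTERNAL,cv2.CHAIN_APPROX_NONE)
        k=max(cn,key=cv2.contourArea); P=onplane(c,k[:,0]+[x0,y0],6)[:,:2].astype(np.float32)
        r=cv2.minAreaRect(P); a=r[2] if r[1][0]<r[1][1] else r[2]-90
        ctr=np.array(r[0]); print(nm,n,ctr.round(1),np.round(r[1]),round(a,1))
        inn=cv2.erode(cv2.drawContours(np.zeros_like(wood),[cv2.convexHull(k)],-1,1,-1),np.ones((5,5)))
        vv,uu=np.where((bh[y0:y1,x0:x1]>25)&(inn>0)); D=onplane(c,np.c_[uu+x0,vv+y0],10)[:,:2]
        t=np.radians(a); R=np.array([[np.cos(t),-np.sin(t)],[np.sin(t),np.cos(t)]]); L=(D-ctr)@R
        for m,nn in((L[:,1]>10,"ring"),(L[:,1]<-6,"square")):
            q=L[m].astype(np.float32); b=cv2.minAreaRect(q); print("  ",nn,m.sum(),"local",np.round((q.min(0)+q.max(0))/2,1),np.round(np.ptp(q,0)),"world",(ctr+R@((q.min(0)+q.max(0))/2)).round(1))
E
```

```text
100  150  200  250  300  350  400  450  500  550  600  650  700  750
  600 -705 -707    1   14    5    7   25   87   88   88   84    6    6   30
  550 -707 -705 -709   10    8   12   24   21   25   73   35    6   34   33
  500 -708 -706 -705    5    6   11   22   25   23   73   10    6   32  255
  450 -707 -704 -709    6    8   11    6    6   13   13   15   32   32  256
  400 -707 -705 -708 -708    9    7   80    5   11   17   15    6  113  256
  350 -704 -709 -707 -706    7   13    5    6   11   13   12    6  103  137
  300 -708 -709 -707 -708    4   12   95   86    9   14   23   81   94   83
  250 -708 -710 -706 -707    4   12   76   56   13   10  100   97  100   95
  200 -615 -608 -706 -707 -708   14  132  130   13   12   94   99  101   34
  150    6    4 -706 -705 -709    5  132  130   64   64   53  135  137  252
  100    7    6 -706 -707 -705    3   61   74   65   65   32  135  131  256
   50   19    5 -709 -703 -708    5   58   59   28   27   31  137  137  257
    0  254    5 -703 -707 -705 -710    5    6   11   27   33  137  136  231
  -50  263    4 -708 -707 -701 -708    6   
[... 978 characters left out ...]
07 -707 -710 -707 -678 -706  -31  -24  -24
top sq [563.2 381.1] [112. 212.] 5.5
   ring 228 local [ 0.  54.5] [79. 80.] world [558.  435.3]
   square 304 local [  0.  -50.9] [88. 89.] world [568.1 330.5]
top ov [558.7 -98. ] [211.  92.] -4.6
   ring 192 local [-0.4 56.1] [66. 68.] world [562.8 -42.1]
   square 269 local [  0.  -48.7] [70. 73.] world [ 554.8 -146.6]
scene sq [562.3 379.5] [117. 222.] 4.3
   ring 387 local [-2.  65.3] [106.  93.] world [555.4 444.4]
   square 359 local [  1.8 -48.5] [89. 85.] world [567.7 331.2]
scene ov [ 558.2 -100.2] [207.  94.] -4.3
   ring 168 local [ 0.3 60.3] [67. 71.] world [563.  -40.1]
   square 172 local [ -0.2 -44.5] [71. 76.] world [ 554.6 -144.6]
```

>>> apply_moves([
  {"x": 0.038, "y": -0.029, "z": 0, "spin": -0.14},
  {"x": 0.077, "y": -0.059, "z": 0, "spin": -0.28},
  {"x": 0.115, "y": -0.088, "z": 0, "spin": -0.42},
  {"x": 0.154, "y": -0.117, "z": 0, "spin": -0.56},
  {"x": 0.192, "y": -0.146, "z": 0, "spin": -0.7},
  {"x": 0.23, "y": -0.176, "z": 0, "spin": -0.84},
  {"x": 0.269, "y": -0.205, "z": 0, "spin": -0.98},
  {"x": 0.307, "y": -0.234, "z": 0, "spin": -1.12},
], grip=1, squeeze=20)

```text
time_s: 0.9
tcp_pos: [424.9, -327.9, 222.4]
orientation: [[0.143, 0.99, -0.0], [0.99, -0.143, -0.0], [-0.0, -0.0, -1.0]]
wrist_force: [0.5, -0.4, 0.5]
opening: 1.0
grip_force: 0.0
```

```bash
cat > go.py <<'E'
import sys,numpy as np
from plant import manip
# usage: go.py x y z yaw(deg of tool y): shift in tool axes (m, rad)
def show(x,y,z,yaw):
    s=manip.observe(); R=np.array(s["orientation"]); p=np.array(s["tcp_pos"])
    d=R.T@(np.array([x,y,z])-p)/1000; a=np.degrees(np.arctan2(R[1,1],R[0,1]))
    sp=-((yaw-a+180)%360-180)
    print("t",round(s["time_s"],2),"tcp",p.round(1),"yaw",a.round(1),"q",np.round(s["qpos"]),"F",np.round(s["wrist_force"],1),"open",round(s["opening"],3),"gf",s["grip_force"],"-> shift",d.round(4),"dist",np.linalg.norm(d).round(3),"spin",np.radians(sp).round(3))
if __name__=="__main__": show(*map(float,sys.argv[1:5]))
E
python3 go.py 480 100 220 0
```

```text
t 0.9 tcp [ 424.9 -327.9  222.4] yaw -8.2 q [ 53.  16. -24. 106.   7.  60.  18.] F [ 0.5 -0.4  0.5] open 1.0 gf 0.0 -> shift [ 0.4314 -0.0066  0.0024] dist 0.431 spin -0.143
```

>>> apply_moves([
  {"x": 0.049, "y": -0.001, "z": 0, "spin": -0.07},
  {"x": 0.098, "y": -0.002, "z": 0, "spin": -0.143},
  {"x": 0.147, "y": -0.003, "z": 0, "spin": -0.143},
  {"x": 0.196, "y": -0.004, "z": 0, "spin": -0.143},
  {"x": 0.245, "y": -0.005, "z": 0, "spin": -0.143},
  {"x": 0.294, "y": -0.006, "z": 0, "spin": -0.143},
  {"x": 0.343, "y": -0.006, "z": 0, "spin": -0.143},
  {"x": 0.392, "y": -0.007, "z": 0, "spin": -0.143},
])

```text
time_s: 1.7
tcp_pos: [475.3, 60.5, 222.5]
orientation: [[0.006, 1.0, 0.0], [1.0, -0.006, -0.001], [-0.001, 0.0, -1.0]]
wrist_force: [0.3, -0.6, 1.2]
opening: 1.003
grip_force: 0.0
```

```bash
python3 go.py 400 403 170 0
```

```text
t 1.7 tcp [475.3  60.5 222.5] yaw -0.4 q [ 23.  12. -40. 112.   9.  59. -22.] F [ 0.3 -0.6  1.2] open 1.003 gf 0.0 -> shift [ 0.342  -0.0775  0.0523] dist 0.355 spin -0.006
```

>>> apply_moves([
  {"x": 0.044, "y": -0.01, "z": 0, "spin": -0.006},
  {"x": 0.088, "y": -0.02, "z": 0, "spin": -0.006},
  {"x": 0.132, "y": -0.03, "z": 0, "spin": -0.006},
  {"x": 0.176, "y": -0.04, "z": 0, "spin": -0.006},
  {"x": 0.22, "y": -0.05, "z": 0, "spin": -0.006},
  {"x": 0.264, "y": -0.06, "z": 0.01, "spin": -0.006},
  {"x": 0.305, "y": -0.07, "z": 0.02, "spin": -0.006},
  {"x": 0.342, "y": -0.0775, "z": 0.03, "spin": -0.006},
])

```text
time_s: 2.5
tcp_pos: [399.0, 403.2, 191.8]
orientation: [[-0.001, 1.0, -0.0], [1.0, 0.001, -0.0], [-0.0, -0.0, -1.0]]
wrist_force: [1.0, 0.1, 0.0]
opening: 1.002
grip_force: 0.0
```

```bash
python3 go.py 400 403 12 0; python3 - <<'E'
from plant import manip
import cv2,numpy as np
from h import *
c=manip.capture("wrist"); cv2.imwrite("pics/w1.png",c["image"][:,:,::-1])
P=cloud(c).reshape(-1,3); P=P[(c["range_z"].ravel()>0)&(np.hypot(P[:,0]-400,P[:,1]-403)<60)&(P[:,2]<95)]
print(c["xyz"],np.median(P[P[:,2]<8],0))
for lo,hi in((12,30),(30,45),(45,60),(60,90)):
    k=P[(P[:,2]>lo)&(P[:,2]<hi)]; print(lo,len(k),np.percentile(k,2,0).round(1),np.percentile(k,98,0).round(1))
E
```

```text
t 2.5 tcp [399.  403.2 191.8] yaw 0.1 q [-15.  25. -45. 103.  20.  61. -68.] F [1.  0.1 0. ] open 1.002 gf 0.0 -> shift [-1.000e-04  1.100e-03  1.798e-01] dist 0.18 spin 0.001
[399.55717108 481.24697825 353.66629396] [399.18367407 410.28084362  -0.72185594]
12 253 [385.6 393.5  17.6] [418.8 418.3  29.6]
30 130 [386.2 385.   30.1] [417.8 413.9  44.6]
45 517 [389.5 388.9  46.2] [414.  412.3  58.9]
60 151 [390.1 400.   60.2] [412.7 405.5  78.7]
```

View pics/w1.png

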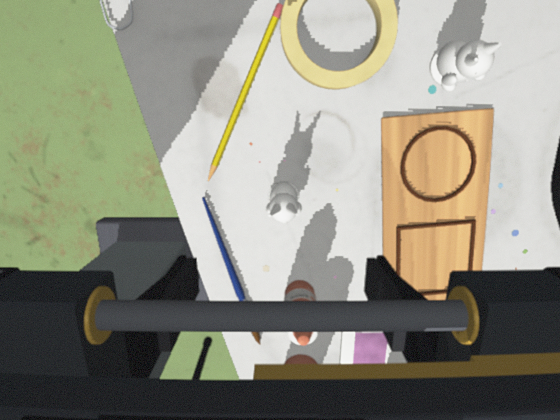

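The wrist view shows the rabbit at (285,200), its ears in line with the closing direction. A blue brush lies close by at (205,195)–(260,340), towards the robot.

```bash
python3 - <<'E'
from plant import manip
import cv2,numpy as np
from h import *
c=manip.capture("wrist"); C=cloud(c)
h=cv2.cvtColor(c["image"],cv2.COLOR_RGB2HSV)
m=(h[...,0]>105)&(h[...,0]<125)&(h[...,1]>120)&(h[...,2]>50); m[300:]=0; m[:,:195]=0;m[:,262:]=0
q=C[m]; q=q[np.argsort(-q[:,1])]; print(len(q),q[::max(1,len(q)//14)].round())
E
```

```text
392 [[318. 399.   7.]
 [324. 381.   6.]
 [328. 370.   7.]
 [330. 361.   8.]
 [334. 352.   7.]
 [336. 345.   8.]
 [337. 337.   8.]
 [340. 330.   8.]
 [343. 323.   8.]
 [343. 317.  10.]
 [346. 311.   9.]
 [350. 306.   8.]
 [351. 300.   8.]
 [349. 295.   8.]]
```

>>> apply_moves([
  {"x": 0, "y": 0.001, "z": 0.03},
  {"x": 0, "y": 0.002, "z": 0.065},
  {"x": 0, "y": 0.002, "z": 0.09},
], grip=0.72)

```text
validation failed for argument at $.pl...
```

>>> apply_moves([
  {"x": 0, "y": 0.001, "z": 0.03, "spin": 0},
  {"x": 0, "y": 0.002, "z": 0.065, "spin": 0},
  {"x": 0, "y": 0.002, "z": 0.1, "spin": 0},
  {"x": 0, "y": 0.002, "z": 0.13, "spin": 0},
  {"x": 0, "y": 0.002, "z": 0.155, "spin": 0},
  {"x": 0, "y": 0.002, "z": 0.17, "spin": 0},
  {"x": 0, "y": 0.002, "z": 0.178, "spin": 0},
  {"x": 0, "y": 0.002, "z": 0.178, "spin": 0},
], grip=0.75)

```text
time_s: 3.4
tcp_pos: [402.1, 400.8, 14.1]
orientation: [[0.0, 1.0, -0.001], [1.0, -0.0, -0.001], [-0.001, -0.001, -1.0]]
wrist_force: [-0.2, -0.2, 0.3]
opening: 0.748
grip_force: 0.0
```

>>> apply_moves([
  {"x": 0, "y": 0, "z": 0, "spin": 0},
  {"x": 0, "y": 0, "z": 0, "spin": 0},
  {"x": 0, "y": 0, "z": 0, "spin": 0},
  {"x": 0, "y": 0, "z": 0, "spin": 0},
  {"x": 0, "y": 0, "z": 0, "spin": 0},
  {"x": 0, "y": 0, "z": 0, "spin": 0},
  {"x": 0, "y": 0, "z": 0, "spin": 0},
  {"x": 0, "y": 0, "z": 0, "spin": 0},
], grip=0.25, squeeze=12)

```text
time_s: 4.2
tcp_pos: [402.2, 401.4, 14.9]
orientation: [[-0.0, 1.0, 0.0], [1.0, 0.0, -0.0], [-0.0, 0.0, -1.0]]
wrist_force: [-0.4, -0.8, 4.7]
opening: 0.392
grip_force: 12.0
```

>>> apply_moves([
  {"x": 0, "y": 0, "z": -0.01, "spin": 0},
  {"x": 0, "y": 0, "z": -0.03, "spin": 0},
  {"x": 0, "y": 0, "z": -0.06, "spin": 0},
  {"x": 0, "y": 0, "z": -0.09, "spin": 0},
  {"x": 0, "y": 0, "z": -0.12, "spin": 0},
  {"x": -0.01, "y": 0, "z": -0.15, "spin": 0},
  {"x": -0.03, "y": 0.005, "z": -0.175, "spin": 0},
  {"x": -0.06, "y": 0.01, "z": -0.185, "spin": 0},
])

```text
time_s: 5.0
tcp_pos: [412.2, 343.5, 202.6]
orientation: [[-0.003, 1.0, 0.003], [1.0, 0.003, 0.004], [0.004, 0.003, -1.0]]
wrist_force: [0.7, -0.8, 0.3]
opening: 0.396
grip_force: 12.0
```

```bash
python3 go.py 500 80 200 0
```

```text
t 5.0 tcp [412.2 343.5 202.6] yaw 0.2 q [ -7.  21. -47. 106.  18.  60. -61.] F [ 0.7 -0.8  0.3] open 0.396 gf 12.001689840399195 -> shift [-0.2637  0.0869  0.0017] dist 0.278 spin 0.003
```

>>> apply_moves([
  {"x": -0.035, "y": 0.01, "z": 0, "spin": 0},
  {"x": -0.075, "y": 0.022, "z": 0, "spin": 0},
  {"x": -0.115, "y": 0.034, "z": 0, "spin": 0},
  {"x": -0.155, "y": 0.046, "z": 0, "spin": 0},
  {"x": -0.195, "y": 0.058, "z": 0, "spin": 0},
  {"x": -0.235, "y": 0.07, "z": 0, "spin": 0},
  {"x": -0.275, "y": 0.082, "z": 0, "spin": 0},
  {"x": -0.315, "y": 0.094, "z": 0, "spin": 0},
])

```text
time_s: 5.8
tcp_pos: [506.1, 24.7, 199.9]
orientation: [[-0.0, 1.0, 0.001], [1.0, 0.0, -0.0], [-0.0, 0.001, -1.0]]
wrist_force: [1.1, -0.1, -0.0]
opening: 0.398
grip_force: 12.0
```

```bash
python3 go.py 555 -147 170 0
```

```text
t 5.8 tcp [506.1  24.7 199.9] yaw 0.0 q [ 27.  17. -41. 110.  13.  58. -20.] F [ 1.1 -0.1 -0. ] open 0.398 gf 12.001890835817903 -> shift [-0.1717  0.0488  0.03  ] dist 0.181 spin 0.0
```

>>> apply_moves([
  {"x": -0.04, "y": 0.011, "z": 0, "spin": 0},
  {"x": -0.08, "y": 0.022, "z": 0, "spin": 0},
  {"x": -0.115, "y": 0.033, "z": 0, "spin": 0},
  {"x": -0.145, "y": 0.042, "z": 0.01, "spin": 0.03},
  {"x": -0.163, "y": 0.047, "z": 0.03, "spin": 0.06},
  {"x": -0.172, "y": 0.049, "z": 0.055, "spin": 0.08},
  {"x": -0.172, "y": 0.049, "z": 0.085, "spin": 0.08},
  {"x": -0.172, "y": 0.049, "z": 0.1, "spin": 0.08},
])

```text
time_s: 6.6
tcp_pos: [553.5, -145.8, 97.3]
orientation: [[0.08, 0.997, -0.004], [0.997, -0.08, 0.001], [0.001, -0.004, -1.0]]
wrist_force: [-0.6, 0.3, -0.5]
opening: 0.393
grip_force: 12.0
```

```bash
python3 go.py 555 -147 21 -4.5; python3 - <<'E'
from plant import manip
import cv2,numpy as np
from h import *
for n in("top","scene"):
    c=manip.capture(n); p=manip.observe()["tcp_pos"]
    cr=cv2.resize(c["image"][150:230,310:420] if n=="top" else c["image"][90:190,230:360],None,fx=5,fy=5,interpolation=cv2.INTER_CUBIC); cv2.imwrite(f"pics/a_{n}.png",cr[:,:,::-1])
E
```

```text
t 6.6 tcp [ 553.5 -145.8   97.3] yaw -4.6 q [ 35.  29. -32. 107.  20.  49. -12.] F [-0.6  0.3 -0.5] open 0.393 gf 11.999782617785968 -> shift [-0.0011  0.0019  0.0763] dist 0.076 spin -0.002
```

View pics/a_scene.png

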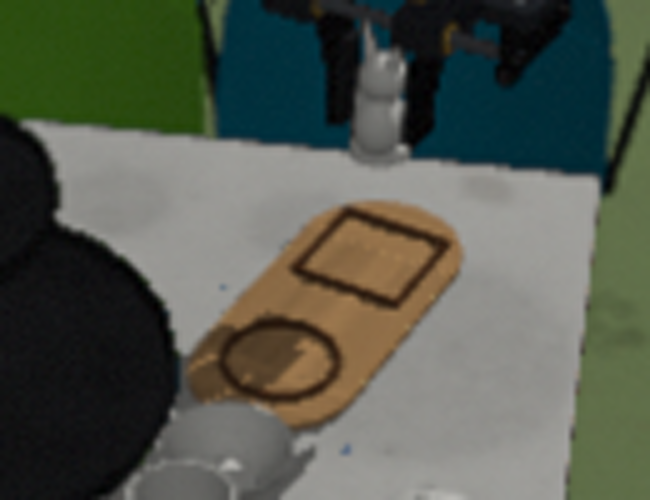

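The rabbit hangs upright in the fingers (crop, 380,110), above the square place at (370,255). I'll lower it.

>>> apply_moves([
  {"x": -0.001, "y": 0.002, "z": 0.02, "spin": 0},
  {"x": -0.001, "y": 0.002, "z": 0.04, "spin": 0},
  {"x": -0.001, "y": 0.002, "z": 0.055, "spin": 0},
  {"x": -0.001, "y": 0.002, "z": 0.065, "spin": 0},
  {"x": -0.001, "y": 0.002, "z": 0.071, "spin": 0},
  {"x": -0.001, "y": 0.002, "z": 0.074, "spin": 0},
  {"x": -0.001, "y": 0.002, "z": 0.0755, "spin": 0},
  {"x": -0.001, "y": 0.002, "z": 0.0755, "spin": 0},
])

```text
time_s: 7.5
tcp_pos: [557.3, -146.9, 24.4]
orientation: [[0.08, 0.997, 0.001], [0.997, -0.08, -0.0], [-0.0, 0.001, -1.0]]
wrist_force: [-0.1, -0.9, -0.8]
opening: 0.394
grip_force: 12.0
```

```bash
python3 go.py 555 -147 21 -4.5
```

```text
t 7.5 tcp [ 557.3 -146.9   24.4] yaw -4.6 q [ 32.  35. -29. 110.  25.  42. -16.] F [-0.1 -0.9 -0.8] open 0.394 gf 12.000017983373255 -> shift [-0.0003 -0.0023  0.0034] dist 0.004 spin -0.001
```

>>> apply_moves([
  {"x": 0, "y": -0.002, "z": 0.001, "spin": 0},
  {"x": 0, "y": -0.002, "z": 0.002, "spin": 0},
  {"x": 0, "y": -0.002, "z": 0.003, "spin": 0},
  {"x": 0, "y": -0.002, "z": 0.0035, "spin": 0},
  {"x": 0, "y": -0.002, "z": 0.0035, "spin": 0},
])

```text
time_s: 8.0
tcp_pos: [555.0, -146.8, 20.9]
orientation: [[0.08, 0.997, -0.0], [0.997, -0.08, -0.0], [-0.0, 0.0, -1.0]]
wrist_force: [-1.5, 0.0, 2.9]
opening: 0.394
grip_force: 12.0
```

>>> apply_moves([
  {"x": 0, "y": 0, "z": 0.0005, "spin": 0},
  {"x": 0, "y": 0, "z": 0.0005, "spin": 0},
  {"x": 0, "y": 0, "z": 0.0005, "spin": 0},
  {"x": 0, "y": 0, "z": 0.0005, "spin": 0},
  {"x": 0, "y": 0, "z": 0.0005, "spin": 0},
], grip=0.75)

```text
time_s: 8.5
tcp_pos: [555.0, -146.6, 20.0]
orientation: [[0.08, 0.997, 0.0], [0.997, -0.08, 0.0], [0.0, -0.0, -1.0]]
wrist_force: [-0.1, -0.1, 0.4]
opening: 0.718
grip_force: 0.0
```

>>> apply_moves([
  {"x": 0, "y": 0, "z": -0.015, "spin": 0},
  {"x": 0, "y": 0, "z": -0.045, "spin": 0},
  {"x": 0, "y": 0, "z": -0.085, "spin": 0},
  {"x": 0, "y": 0, "z": -0.125, "spin": 0},
  {"x": 0, "y": 0, "z": -0.165, "spin": 0},
  {"x": 0.03, "y": -0.01, "z": -0.19, "spin": -0.04},
  {"x": 0.075, "y": -0.025, "z": -0.2, "spin": -0.08},
  {"x": 0.12, "y": -0.04, "z": -0.2, "spin": -0.08},
])

```text
time_s: 9.3
tcp_pos: [525.6, -22.6, 223.3]
orientation: [[0.001, 1.0, 0.006], [1.0, -0.001, -0.001], [-0.001, 0.006, -1.0]]
wrist_force: [0.5, 0.2, 0.3]
opening: 0.752
grip_force: 0.0
```

```bash
python3 go.py 418 289 200 0; python3 - <<'E'
from plant import manip
import cv2,numpy as np
from h import *
for n,ax in (("top",0),("scene",0)):
    c=manip.capture(n); C=cloud(c).reshape(-1,3)
    m=(np.hypot(C[:,0]-555,C[:,1]+147)<45)&(C[:,2]>18)&(C[:,2]<110); q=C[m]
    print(n,m.sum(),np.percentile(q,2,0).round(),np.percentile(q,98,0).round()); k=q[q[:,2]>65]; print(" ears",len(k),k.mean(0) if len(k) else "")
E
```

```text
t 9.3 tcp [525.6 -22.6 223.3] yaw -0.1 q [ 31.  17. -40. 106.  13.  61. -14.] F [0.5 0.2 0.3] open 0.752 gf 0.0 -> shift [ 0.3114 -0.1081  0.0225] dist 0.33 spin -0.001
top 18 [ 541. -143.   21.] [ 548. -130.   39.]
 ears 0 
scene 202 [ 538. -154.   20.] [ 567. -128.   80.]
 ears 26 [ 555.21802811 -142.84500241   73.7426968 ]
```

>>> apply_moves([
  {"x": 0.047, "y": -0.015, "z": 0, "spin": 0},
  {"x": 0.094, "y": -0.031, "z": 0, "spin": 0},
  {"x": 0.14, "y": -0.047, "z": 0, "spin": 0},
  {"x": 0.187, "y": -0.063, "z": 0, "spin": 0},
  {"x": 0.232, "y": -0.08, "z": 0, "spin": 0},
  {"x": 0.272, "y": -0.094, "z": 0.005, "spin": 0},
  {"x": 0.298, "y": -0.103, "z": 0.02, "spin": 0},
  {"x": 0.311, "y": -0.108, "z": 0.04, "spin": 0},
])

```text
time_s: 10.2
tcp_pos: [415.9, 290.6, 181.5]
orientation: [[-0.004, 1.0, 0.003], [1.0, 0.004, 0.003], [0.003, 0.003, -1.0]]
wrist_force: [0.4, 0.6, 0.6]
opening: 0.751
grip_force: 0.0
```

>>> apply_moves([
  {"x": 0, "y": 0, "z": 0.02, "spin": 0},
  {"x": 0, "y": 0, "z": 0.03, "spin": 0},
])

```text
time_s: 10.4
tcp_pos: [416.0, 286.9, 149.2]
orientation: [[-0.001, 1.0, -0.001], [1.0, 0.001, -0.001], [-0.001, -0.001, -1.0]]
wrist_force: [0.4, -0.4, 1.2]
opening: 0.751
grip_force: 0.0
```

```bash
python3 go.py 418 289 31 0; python3 - <<'E'
from plant import manip
import numpy as np
from h import *
c=manip.capture("wrist"); P=cloud(c).reshape(-1,3); P=P[(c["range_z"].ravel()>0)&(np.hypot(P[:,0]-418,P[:,1]-289)<50)&(P[:,2]<100)&(P[:,2]>10)]
for lo,hi in((10,66),(66,100)):
    k=P[(P[:,2]>lo)&(P[:,2]<hi)]
    if len(k)>5: print(lo,len(k),np.percentile(k,1,0).round(1),np.percentile(k,99,0).round(1))
E
```

```text
t 10.4 tcp [416.  286.9 149.2] yaw 0.1 q [ -2.  22. -46. 113.  20.  53. -58.] F [ 0.4 -0.4  1.2] open 0.751 gf 0.0 -> shift [0.0023 0.0022 0.1182] dist 0.118 spin 0.001
10 526 [403.4 291.2  10.7] [436.3 305.   65.8]
66 1627 [403.7 275.4  66.5] [435.7 304.   93.1]
```

>>> apply_moves([
  {"x": 0.002, "y": 0.003, "z": 0.02, "spin": 0},
  {"x": 0.002, "y": 0.003, "z": 0.05, "spin": 0},
  {"x": 0.002, "y": 0.003, "z": 0.08, "spin": 0},
  {"x": 0.002, "y": 0.003, "z": 0.105, "spin": 0},
  {"x": 0.002, "y": 0.003, "z": 0.116, "spin": 0},
  {"x": 0.002, "y": 0.003, "z": 0.117, "spin": 0},
  {"x": 0.002, "y": 0.003, "z": 0.117, "spin": 0},
])

```text
time_s: 11.15
tcp_pos: [420.6, 289.6, 34.1]
orientation: [[0.0, 1.0, 0.002], [1.0, -0.0, 0.001], [0.001, 0.002, -1.0]]
wrist_force: [0.1, 0.2, 0.3]
opening: 0.748
grip_force: 0.0
```

>>> apply_moves([
  {"x": 0, "y": 0, "z": 0, "spin": 0},
  {"x": 0, "y": 0, "z": 0, "spin": 0},
  {"x": 0, "y": 0, "z": 0, "spin": 0},
  {"x": 0, "y": 0, "z": 0, "spin": 0},
  {"x": 0, "y": 0, "z": 0, "spin": 0},
  {"x": 0, "y": 0, "z": 0, "spin": 0},
  {"x": 0, "y": 0, "z": 0, "spin": 0},
  {"x": 0, "y": 0, "z": 0, "spin": 0},
], grip=0.25, squeeze=15)

```text
time_s: 11.95
tcp_pos: [419.8, 289.2, 33.2]
orientation: [[-0.0, 1.0, 0.0], [1.0, 0.0, -0.0], [-0.0, 0.0, -1.0]]
wrist_force: [-0.4, 0.2, 3.5]
opening: 0.387
grip_force: 15.0
```

>>> apply_moves([
  {"x": 0, "y": 0, "z": -0.01, "spin": 0},
  {"x": 0, "y": 0, "z": -0.03, "spin": 0},
  {"x": 0, "y": 0, "z": -0.06, "spin": 0},
  {"x": 0, "y": 0, "z": -0.09, "spin": 0},
  {"x": 0, "y": 0, "z": -0.12, "spin": 0},
  {"x": 0, "y": 0, "z": -0.15, "spin": 0},
  {"x": 0, "y": 0.005, "z": -0.175, "spin": 0},
  {"x": 0, "y": 0.01, "z": -0.185, "spin": 0},
])

```text
time_s: 12.75
tcp_pos: [430.5, 290.0, 220.8]
orientation: [[-0.0, 1.0, 0.004], [1.0, 0.0, 0.002], [0.002, 0.004, -1.0]]
wrist_force: [1.5, 0.0, -0.4]
opening: 0.389
grip_force: 15.0
```

```bash
python3 go.py 563 -42.5 200 85
```

```text
t 12.75 tcp [430.5 290.  220.8] yaw 0.0 q [  1.  18. -48. 107.  16.  61. -54.] F [ 1.5  0.  -0.4] open 0.389 gf 15.001872185384855 -> shift [-0.3326  0.1324  0.0207] dist 0.359 spin -1.483
```

>>> apply_moves([
  {"x": -0.025, "y": 0.01, "z": 0, "spin": -0.08},
  {"x": -0.06, "y": 0.024, "z": 0, "spin": -0.2},
  {"x": -0.1, "y": 0.04, "z": 0, "spin": -0.33},
  {"x": -0.14, "y": 0.056, "z": 0, "spin": -0.46},
  {"x": -0.18, "y": 0.072, "z": 0, "spin": -0.59},
  {"x": -0.22, "y": 0.088, "z": 0, "spin": -0.72},
  {"x": -0.26, "y": 0.104, "z": 0, "spin": -0.85},
  {"x": -0.295, "y": 0.118, "z": 0, "spin": -0.98},
])

```text
time_s: 13.55
tcp_pos: [547.8, -8.7, 217.1]
orientation: [[-0.833, 0.554, -0.002], [0.554, 0.833, -0.0], [0.001, -0.001, -1.0]]
wrist_force: [0.6, -0.1, -1.0]
opening: 0.389
grip_force: 15.0
```

```bash
python3 go.py 563 -42.5 110 85
```

```text
t 13.55 tcp [547.8  -8.7 217.1] yaw 56.4 q [ 39.  24. -55. 103.  22.  64.  33.] F [ 0.6 -0.1 -1. ] open 0.389 gf 15.001059510977939 -> shift [-0.0315 -0.0195  0.1071] dist 0.113 spin -0.5
```

>>> apply_moves([
  {"x": -0.012, "y": -0.008, "z": 0, "spin": -0.12},
  {"x": -0.024, "y": -0.015, "z": 0, "spin": -0.24},
  {"x": -0.03, "y": -0.019, "z": 0.01, "spin": -0.36},
  {"x": -0.032, "y": -0.0195, "z": 0.035, "spin": -0.46},
  {"x": -0.032, "y": -0.0195, "z": 0.065, "spin": -0.5},
  {"x": -0.032, "y": -0.0195, "z": 0.095, "spin": -0.5},
  {"x": -0.032, "y": -0.0195, "z": 0.115, "spin": -0.5},
  {"x": -0.032, "y": -0.0195, "z": 0.12, "spin": -0.5},
])

```text
time_s: 14.35
tcp_pos: [561.1, -40.4, 94.9]
orientation: [[-0.996, 0.091, -0.006], [0.091, 0.996, 0.0], [0.006, -0.0, -1.0]]
wrist_force: [-1.2, -0.2, -1.2]
opening: 0.393
grip_force: 15.0
```

>>> apply_moves([
  {"x": 0, "y": 0, "z": 0, "spin": 0},
  {"x": 0, "y": 0, "z": 0, "spin": 0},
])

```text
time_s: 14.55
tcp_pos: [564.1, -39.7, 98.9]
orientation: [[-0.996, 0.091, 0.001], [0.091, 0.996, 0.0], [-0.001, 0.0, -1.0]]
wrist_force: [0.6, -0.0, -0.4]
opening: 0.393
grip_force: 15.0
```

```bash
python3 go.py 563 -42.5 40 85;  python3 - <<'E'
from plant import manip
import numpy as np
from h import *
for n in("scene","top"):
    c=manip.capture(n); P=cloud(c).reshape(-1,3); q=P[(c["range_z"].ravel()>0)&(np.hypot(P[:,0]-563,P[:,1]+42)<40)&(P[:,2]>25)&(P[:,2]<95)]
    if len(q): print(n,len(q),np.percentile(q,2,0).round(),np.percentile(q,98,0).round())
E
```

```text
t 14.55 tcp [564.1 -39.7  98.9] yaw 84.8 q [ 39.  36. -54. 108.  35.  55.  54.] F [ 0.6 -0.  -0.4] open 0.393 gf 15.00156497466378 -> shift [ 0.0009 -0.0029  0.0589] dist 0.059 spin -0.003
scene 117 [549. -42.  66.] [577. -20.  94.]
top 14 [547. -48.  68.] [551. -30.  94.]
```

>>> apply_moves([
  {"x": 0.001, "y": -0.003, "z": 0.015, "spin": 0},
  {"x": 0.001, "y": -0.003, "z": 0.032, "spin": 0},
  {"x": 0.001, "y": -0.003, "z": 0.044, "spin": 0},
  {"x": 0.001, "y": -0.003, "z": 0.052, "spin": 0},
  {"x": 0.001, "y": -0.003, "z": 0.056, "spin": 0},
  {"x": 0.001, "y": -0.003, "z": 0.058, "spin": 0},
  {"x": 0.001, "y": -0.003, "z": 0.059, "spin": 0},
  {"x": 0.001, "y": -0.003, "z": 0.059, "spin": 0},
])

```text
time_s: 15.45
tcp_pos: [562.5, -42.6, 39.4]
orientation: [[-0.996, 0.09, 0.001], [0.09, 0.996, -0.0], [-0.001, 0.0, -1.0]]
wrist_force: [-0.9, -0.8, -0.7]
opening: 0.39
grip_force: 15.0
```

>>> apply_moves([
  {"x": 0, "y": 0, "z": 0.0005, "spin": 0},
  {"x": 0, "y": 0, "z": 0.0005, "spin": 0},
])

```text
time_s: 15.65
tcp_pos: [562.6, -42.7, 39.2]
orientation: [[-0.996, 0.091, 0.001], [0.091, 0.996, -0.0], [-0.001, -0.0, -1.0]]
wrist_force: [-0.2, -0.1, 1.2]
opening: 0.391
grip_force: 15.0
```

>>> apply_moves([
  {"x": 0, "y": 0, "z": 0.0007, "spin": 0},
  {"x": 0, "y": 0, "z": 0.0007, "spin": 0},
])

```text
time_s: 15.85
tcp_pos: [562.8, -42.7, 39.1]
orientation: [[-0.996, 0.091, 0.001], [0.091, 0.996, -0.001], [-0.001, -0.001, -1.0]]
wrist_force: [-2.1, -0.4, 7.7]
opening: 0.388
grip_force: 15.0
```

>>> apply_moves([
  {"x": 0, "y": 0, "z": 0, "spin": 0},
  {"x": 0, "y": 0, "z": 0, "spin": 0},
  {"x": 0, "y": 0, "z": 0, "spin": 0},
  {"x": 0, "y": 0, "z": 0, "spin": 0},
  {"x": 0, "y": 0, "z": 0, "spin": 0},
], grip=0.75)

```text
time_s: 16.35
tcp_pos: [562.1, -42.8, 37.7]
orientation: [[-0.996, 0.091, -0.0], [0.091, 0.996, -0.0], [0.0, -0.0, -1.0]]
wrist_force: [0.2, -0.9, -0.2]
opening: 0.713
grip_force: 0.0
```

>>> apply_moves([
  {"x": 0, "y": 0, "z": -0.015, "spin": 0},
  {"x": 0, "y": 0, "z": -0.045, "spin": 0},
  {"x": 0, "y": 0, "z": -0.085, "spin": 0},
  {"x": 0, "y": 0, "z": -0.125, "spin": 0},
  {"x": 0, "y": 0, "z": -0.16, "spin": 0.1},
  {"x": 0.02, "y": 0.01, "z": -0.17, "spin": 0.24},
  {"x": 0.05, "y": 0.04, "z": -0.17, "spin": 0.38},
  {"x": 0.08, "y": 0.07, "z": -0.17, "spin": 0.52},
])

```text
time_s: 17.15
tcp_pos: [488.4, 35.1, 209.2]
orientation: [[-0.815, 0.58, 0.002], [0.58, 0.815, 0.0], [-0.002, 0.001, -1.0]]
wrist_force: [-0.3, 0.6, 0.5]
opening: 0.748
grip_force: 0.0
```

```bash
python3 go.py 430 87 170 0; python3 - <<'E'
from plant import manip
import cv2,numpy as np
from h import *
for n in("top","scene"):
    c=manip.capture(n); C=cloud(c).reshape(-1,3); 
    np.savez(n+"1.npz",**c)
    for nm,x,y in(("rab",555,-147),("sb",563,-42)):
        q=C[(np.hypot(C[:,0]-x,C[:,1]-y)<42)&(C[:,2]>18)&(C[:,2]<110)]
        if len(q)>5: print(n,nm,len(q),np.percentile(q,2,0).round(),np.percentile(q,98,0).round())
    cr=c["image"][150:230,310:420] if n=="top" else c["image"][90:190,230:360]
    cv2.imwrite(f"pics/b_{n}.png",cv2.resize(cr,None,fx=5,fy=5,interpolation=cv2.INTER_CUBIC)[:,:,::-1])
E
```

```text
t 17.15 tcp [488.4  35.1 209.2] yaw 54.6 q [ 39.  19. -57. 111.  18.  60.  28.] F [-0.3  0.6  0.5] open 0.748 gf 0.0 -> shift [0.0777 0.0084 0.0391] dist 0.087 spin 0.953
scene rab 200 [ 538. -152.   21.] [ 568. -128.   78.]
scene sb 354 [546. -48.  20.] [577. -23.  98.]
```

View pics/b_scene.png

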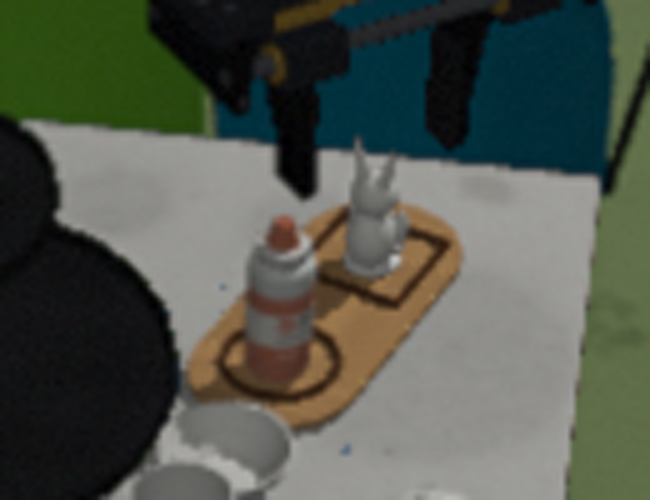

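The crop shows the bottle standing in the ring at (280,320) and the rabbit in the square at (375,220). Both are upright and inside their edges. The jar is next.

>>> apply_moves([
  {"x": 0.015, "y": 0.002, "z": -0.01, "spin": 0.14},
  {"x": 0.03, "y": 0.004, "z": -0.01, "spin": 0.28},
  {"x": 0.045, "y": 0.005, "z": -0.01, "spin": 0.42},
  {"x": 0.06, "y": 0.007, "z": -0.01, "spin": 0.56},
  {"x": 0.07, "y": 0.008, "z": -0.005, "spin": 0.7},
  {"x": 0.075, "y": 0.008, "z": 0, "spin": 0.82},
  {"x": 0.078, "y": 0.008, "z": 0.01, "spin": 0.92},
  {"x": 0.078, "y": 0.008, "z": 0.02, "spin": 0.953},
], grip=1)

```text
time_s: 18.05
tcp_pos: [429.6, 85.9, 188.5]
orientation: [[-0.007, 1.0, 0.002], [1.0, 0.007, -0.001], [-0.001, 0.002, -1.0]]
wrist_force: [0.3, -0.5, -0.6]
opening: 1.0
grip_force: 0.0
```

>>> apply_moves([
  {"x": 0, "y": 0, "z": 0.02, "spin": 0},
  {"x": 0, "y": 0, "z": 0.04, "spin": 0},
  {"x": 0, "y": 0, "z": 0.04, "spin": 0},
])

```text
time_s: 18.35
tcp_pos: [428.1, 85.1, 146.6]
orientation: [[-0.009, 1.0, -0.004], [1.0, 0.009, -0.0], [-0.0, -0.004, -1.0]]
wrist_force: [0.0, -0.4, 0.1]
opening: 1.0
grip_force: 0.0
```

```bash
python3 go.py 430 87 17 0; python3 - <<'E'
from plant import manip
import numpy as np
from h import *
c=manip.capture("wrist"); P=cloud(c).reshape(-1,3); P=P[(c["range_z"].ravel()>0)&(np.hypot(P[:,0]-430,P[:,1]-87)<50)&(P[:,2]<100)&(P[:,2]>10)]
for lo,hi in((10,50),(50,59),(59,80)):
    k=P[(P[:,2]>lo)&(P[:,2]<hi)]
    if len(k)>5: print(lo,len(k),np.percentile(k,1,0).round(1),np.percentile(k,99,0).round(1))
E
```

```text
t 18.35 tcp [428.1  85.1 146.6] yaw 0.5 q [ 25.  16. -48. 121.  16.  49. -32.] F [ 0.  -0.4  0.1] open 1.0 gf 0.0 -> shift [0.002  0.0024 0.1296] dist 0.13 spin 0.009
10 988 [404.4  56.7  11.6] [458.1 111.1  50. ]
50 2848 [407.8  59.3  50.1] [455.1 107.1  58.5]
59 238 [425.1  78.4  59.2] [437.9  89.4  70.6]
```

>>> apply_moves([
  {"x": 0, "y": 0.003, "z": 0.02, "spin": 0.009},
  {"x": 0, "y": 0.003, "z": 0.05, "spin": 0.009},
  {"x": 0, "y": 0.003, "z": 0.085, "spin": 0.009},
  {"x": 0, "y": 0.003, "z": 0.11, "spin": 0.009},
  {"x": 0, "y": 0.003, "z": 0.124, "spin": 0.009},
  {"x": 0, "y": 0.003, "z": 0.128, "spin": 0.009},
  {"x": 0, "y": 0.003, "z": 0.128, "spin": 0.009},
])

```text
time_s: 19.1
tcp_pos: [433.4, 85.7, 20.5]
orientation: [[0.002, 1.0, 0.001], [1.0, -0.002, 0.0], [0.0, 0.001, -1.0]]
wrist_force: [1.2, 0.3, -0.2]
opening: 0.999
grip_force: 0.0
```

>>> apply_moves([
  {"x": 0, "y": 0, "z": 0, "spin": 0},
  {"x": 0, "y": 0, "z": 0, "spin": 0},
  {"x": 0, "y": 0, "z": 0, "spin": 0},
  {"x": 0, "y": 0, "z": 0, "spin": 0},
  {"x": 0, "y": 0, "z": 0, "spin": 0},
  {"x": 0, "y": 0, "z": 0, "spin": 0},
  {"x": 0, "y": 0, "z": 0, "spin": 0},
  {"x": 0, "y": 0, "z": 0, "spin": 0},
], grip=0.45, squeeze=20)

```text
time_s: 19.9
tcp_pos: [432.4, 85.4, 20.0]
orientation: [[0.002, 1.0, -0.0], [1.0, -0.002, -0.001], [-0.001, -0.0, -1.0]]
wrist_force: [-1.5, -0.2, 5.1]
opening: 0.642
grip_force: 20.0
```

>>> apply_moves([
  {"x": 0, "y": 0, "z": -0.01, "spin": 0},
  {"x": 0, "y": 0, "z": -0.03, "spin": 0},
  {"x": 0, "y": 0, "z": -0.06, "spin": 0},
  {"x": 0, "y": 0, "z": -0.095, "spin": 0},
  {"x": 0, "y": 0.005, "z": -0.13, "spin": 0},
  {"x": 0, "y": 0.015, "z": -0.16, "spin": 0},
  {"x": 0, "y": 0.03, "z": -0.18, "spin": 0},
  {"x": 0.02, "y": 0.05, "z": -0.185, "spin": 0},
])

```text
time_s: 20.7
tcp_pos: [484.1, 103.1, 207.5]
orientation: [[0.007, 1.0, 0.004], [1.0, -0.007, -0.003], [-0.003, 0.004, -1.0]]
wrist_force: [0.5, -0.1, -1.4]
opening: 0.638
grip_force: 20.0
```

```bash
python3 go.py 568 330.5 200 5
```

```text
t 20.7 tcp [484.1 103.1 207.5] yaw -0.4 q [ 24.  17. -49. 111.  15.  59. -32.] F [ 0.5 -0.1 -1.4] open 0.638 gf 19.971157108557236 -> shift [0.228  0.0823 0.0072] dist 0.242 spin -0.094
```

>>> apply_moves([
  {"x": 0.035, "y": 0.012, "z": 0, "spin": -0.02},
  {"x": 0.075, "y": 0.026, "z": 0, "spin": -0.04},
  {"x": 0.115, "y": 0.041, "z": 0, "spin": -0.06},
  {"x": 0.155, "y": 0.056, "z": 0, "spin": -0.08},
  {"x": 0.19, "y": 0.069, "z": 0, "spin": -0.094},
  {"x": 0.215, "y": 0.078, "z": 0.01, "spin": -0.094},
  {"x": 0.226, "y": 0.082, "z": 0.03, "spin": -0.094},
  {"x": 0.228, "y": 0.082, "z": 0.055, "spin": -0.094},
])

```text
time_s: 21.5
tcp_pos: [565.1, 336.1, 150.1]
orientation: [[-0.094, 0.996, 0.001], [0.996, 0.094, 0.003], [0.003, 0.001, -1.0]]
wrist_force: [-0.3, 0.1, -2.4]
opening: 0.64
grip_force: 20.0
```

>>> apply_moves([
  {"x": 0, "y": 0, "z": 0.025, "spin": 0},
  {"x": 0, "y": 0, "z": 0.045, "spin": 0},
  {"x": 0, "y": 0, "z": 0.055, "spin": 0},
  {"x": 0, "y": 0, "z": 0.055, "spin": 0},
  {"x": 0, "y": 0, "z": 0.055, "spin": 0},
])

```text
time_s: 22.0
tcp_pos: [565.4, 333.6, 95.8]
orientation: [[-0.092, 0.996, 0.001], [0.996, 0.092, 0.001], [0.001, 0.001, -1.0]]
wrist_force: [0.9, -0.1, -1.2]
opening: 0.638
grip_force: 20.0
```

```bash
python3 go.py 568 330.5 26 5;  python3 - <<'E'
from plant import manip
import numpy as np
from h import *
for n in("scene","top"):
    c=manip.capture(n); P=cloud(c).reshape(-1,3); P=P[c["range_z"].ravel()>0]
    q=P[(np.hypot(P[:,0]-568,P[:,1]-330)<45)&(P[:,2]>60)&(P[:,2]<120)]
    if len(q): print(n,len(q),np.percentile(q,2,0).round(),np.percentile(q,98,0).round())
    q=P[(P[:,0]>600)&(P[:,0]<690)&(P[:,1]>280)&(P[:,1]<380)&(P[:,2]>40)]
    if len(q): print(" obst",len(q),q.min(0).round(),q.max(0).round())
E
```

```text
t 22.0 tcp [565.4 333.6  95.8] yaw 5.3 q [ -5.  39. -43.  96.  31.  58. -54.] F [ 0.9 -0.1 -1.2] open 0.638 gf 19.9735035862318 -> shift [-0.0034  0.0022  0.0698] dist 0.07 spin 0.005
scene 428 [529. 325.  80.] [598. 361. 119.]
 obst 1419 [600. 282.  41.] [682. 380. 455.]
top 1 [558. 307.  85.] [558. 307.  85.]
 obst 92 [600. 305. 424.] [617. 353. 457.]
```

```bash
python3 - <<'E'
import numpy as np
from h import *
for n in("scene0","top0"):
    c=np.load(n+".npz"); P=cloud(c).reshape(-1,3); P=P[c["range_z"].ravel()>0]
    q=P[(P[:,0]>600)&(P[:,0]<690)&(P[:,1]>275)&(P[:,1]<390)&(P[:,2]>40)]
    if len(q): print(" obst",len(q),q.min(0).round(),q.max(0).round())
E
```

```text
obst 202 [634. 275.  40.] [689. 287.  85.]
 obst 47 [643. 275.  42.] [689. 286.  91.]
```

>>> apply_moves([
  {"x": -0.0034, "y": 0.0022, "z": 0.01, "spin": 0.005},
  {"x": -0.0034, "y": 0.0022, "z": 0.02, "spin": 0.005},
  {"x": -0.0034, "y": 0.0022, "z": 0.02, "spin": 0.005},
])

```text
time_s: 22.4
tcp_pos: [566.8, 328.6, 72.8]
orientation: [[-0.086, 0.996, -0.003], [0.996, 0.086, -0.002], [-0.002, -0.003, -1.0]]
wrist_force: [-0.4, -0.8, -1.8]
opening: 0.64
grip_force: 20.0
```

>>> apply_moves([
  {"x": 0, "y": 0, "z": 0.012, "spin": 0},
  {"x": 0, "y": 0, "z": 0.024, "spin": 0},
  {"x": 0, "y": 0, "z": 0.034, "spin": 0},
  {"x": 0, "y": 0, "z": 0.04, "spin": 0},
  {"x": 0, "y": 0, "z": 0.043, "spin": 0},
  {"x": 0, "y": 0, "z": 0.045, "spin": 0},
  {"x": 0, "y": 0, "z": 0.045, "spin": 0},
  {"x": 0, "y": 0, "z": 0.045, "spin": 0},
])

```text
time_s: 23.2
tcp_pos: [567.8, 330.3, 30.3]
orientation: [[-0.087, 0.996, 0.001], [0.996, 0.087, 0.0], [0.0, 0.001, -1.0]]
wrist_force: [-0.3, -0.8, -1.6]
opening: 0.636
grip_force: 20.0
```

```bash
python3 go.py 568 330.5 26 5
```

```text
t 23.2 tcp [567.8 330.3  30.3] yaw 5.0 q [ -7.  43. -40.  98.  34.  52. -56.] F [-0.3 -0.8 -1.6] open 0.636 gf 19.9735483704103 -> shift [0.0002 0.0002 0.0043] dist 0.004 spin -0.0
```

>>> apply_moves([
  {"x": 0, "y": 0, "z": 0.0015, "spin": 0},
  {"x": 0, "y": 0, "z": 0.003, "spin": 0},
  {"x": 0, "y": 0, "z": 0.004, "spin": 0},
  {"x": 0, "y": 0, "z": 0.004, "spin": 0},
])

```text
time_s: 23.6
tcp_pos: [567.6, 330.1, 26.2]
orientation: [[-0.087, 0.996, 0.0], [0.996, 0.087, -0.0], [-0.0, 0.0, -1.0]]
wrist_force: [-0.1, -1.4, 1.6]
opening: 0.635
grip_force: 20.0
```

>>> apply_moves([
  {"x": 0, "y": 0, "z": 0.0005, "spin": 0},
  {"x": 0, "y": 0, "z": 0.0005, "spin": 0},
])

```text
time_s: 23.8
tcp_pos: [567.7, 330.1, 26.2]
orientation: [[-0.087, 0.996, 0.001], [0.996, 0.087, -0.0], [-0.0, 0.0, -1.0]]
wrist_force: [-0.9, -2.4, 4.9]
opening: 0.641
grip_force: 20.0
```

>>> apply_moves([
  {"x": 0, "y": 0, "z": 0, "spin": 0},
  {"x": 0, "y": 0, "z": 0, "spin": 0},
  {"x": 0, "y": 0, "z": 0, "spin": 0},
  {"x": 0, "y": 0, "z": 0, "spin": 0},
  {"x": 0, "y": 0, "z": 0, "spin": 0},
], grip=0.9)

```text
time_s: 24.3
tcp_pos: [567.5, 330.1, 25.2]
orientation: [[-0.087, 0.996, -0.0], [0.996, 0.087, 0.0], [0.0, -0.0, -1.0]]
wrist_force: [0.7, -0.3, -0.2]
opening: 0.894
grip_force: 0.0
```

>>> apply_moves([
  {"x": 0, "y": 0, "z": -0.015, "spin": 0},
  {"x": 0, "y": 0, "z": -0.045, "spin": 0},
  {"x": 0, "y": 0, "z": -0.085, "spin": 0},
  {"x": 0, "y": 0, "z": -0.125, "spin": 0},
  {"x": 0, "y": 0, "z": -0.165, "spin": 0},
  {"x": -0.015, "y": -0.02, "z": -0.19, "spin": 0.03},
  {"x": -0.045, "y": -0.05, "z": -0.195, "spin": 0.06},
  {"x": -0.075, "y": -0.085, "z": -0.195, "spin": 0.087},
])

```text
time_s: 25.1
tcp_pos: [489.4, 248.5, 222.7]
orientation: [[0.0, 1.0, 0.004], [1.0, -0.0, 0.002], [0.002, 0.004, -1.0]]
wrist_force: [0.8, -0.7, 0.2]
opening: 0.896
grip_force: 0.0
```

```bash
python3 go.py 420 181.5 200 0; python3 - <<'E'
from plant import manip
import cv2,numpy as np
from h import *
for n in("top","scene"):
    c=manip.capture(n); C=cloud(c).reshape(-1,3); 
    for nm,x,y in(("jar",568,330),("lb",420,181)):
        q=C[(np.hypot(C[:,0]-x,C[:,1]-y)<42)&(C[:,2]>18)&(C[:,2]<140)]
        if len(q)>5: print(n,nm,len(q),np.percentile(q,2,0).round(),np.percentile(q,98,0).round())
    if n=="scene": cv2.imwrite("pics/c_scene.png",cv2.resize(c["image"][210:360,100:280],None,fx=4,fy=4,interpolation=cv2.INTER_CUBIC)[:,:,::-1])
E
```

```text
t 25.1 tcp [489.4 248.5 222.7] yaw -0.0 q [  8.  22. -50. 103.  19.  63. -49.] F [ 0.8 -0.7  0.2] open 0.896 gf 0.0 -> shift [-0.0671 -0.0694  0.0223] dist 0.099 spin -0.0
top lb 116 [398. 168.  27.] [424. 201. 130.]
scene jar 706 [541. 307.  20.] [589. 357.  74.]
scene lb 968 [399. 167.  22.] [441. 204. 128.]
```

View pics/c_scene.png

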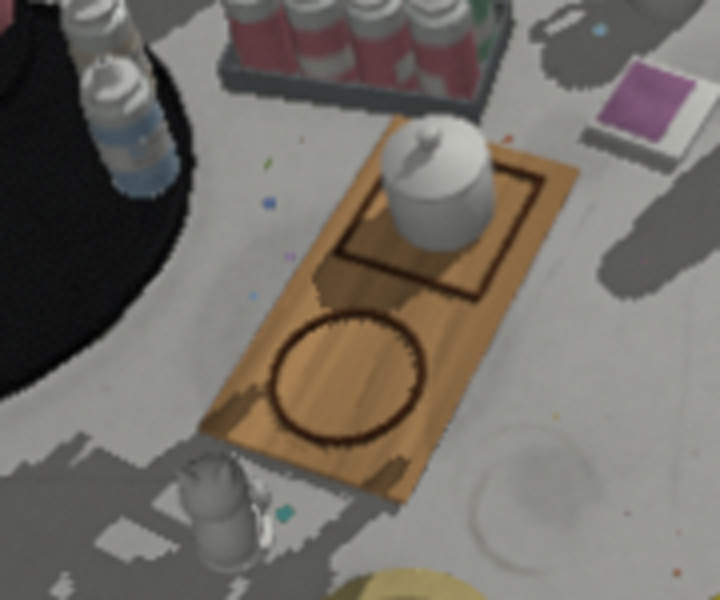

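The crop shows the jar upright inside the square at (440,185), with the ring empty at (348,378). The large bottle is next.

>>> apply_moves([
  {"x": -0.025, "y": -0.025, "z": 0, "spin": 0},
  {"x": -0.05, "y": -0.05, "z": 0, "spin": 0},
  {"x": -0.065, "y": -0.066, "z": 0.005, "spin": 0},
  {"x": -0.067, "y": -0.069, "z": 0.015, "spin": 0},
  {"x": -0.067, "y": -0.069, "z": 0.025, "spin": 0},
  {"x": -0.067, "y": -0.069, "z": 0.03, "spin": 0},
  {"x": -0.067, "y": -0.069, "z": 0.03, "spin": 0},
])

```text
time_s: 25.9
tcp_pos: [420.5, 181.8, 189.6]
orientation: [[-0.001, 1.0, -0.002], [1.0, 0.001, 0.001], [0.001, -0.002, -1.0]]
wrist_force: [0.3, 0.2, -0.2]
opening: 0.901
grip_force: 0.0
```

```bash
python3 go.py 420.5 181.5 69 0; python3 - <<'E'
from plant import manip
import numpy as np
from h import *
c=manip.capture("wrist"); P=cloud(c).reshape(-1,3); P=P[(c["range_z"].ravel()>0)&(np.hypot(P[:,0]-420,P[:,1]-181)<45)&(P[:,2]<140)&(P[:,2]>10)]
for lo,hi in((10,105),(105,140)):
    k=P[(P[:,2]>lo)&(P[:,2]<hi)]
    if len(k)>5: print(lo,len(k),np.percentile(k,1,0).round(1),np.percentile(k,99,0).round(1))
E
```

```text
t 25.9 tcp [420.5 181.8 189.6] yaw 0.1 q [ 17.  15. -52. 116.  14.  55. -43.] F [ 0.3  0.2 -0.2] open 0.901 gf 0.0 -> shift [-0.0005  0.0002  0.1206] dist 0.121 spin 0.001
10 1597 [400.6 173.2  13. ] [444.8 202.  104.3]
105 2442 [404.7 161.  106.3] [439.6 196.1 128.3]
```

>>> apply_moves([
  {"x": -0.001, "y": 0.001, "z": 0.02, "spin": 0},
  {"x": -0.001, "y": 0.001, "z": 0.05, "spin": 0},
  {"x": -0.001, "y": 0.001, "z": 0.08, "spin": 0},
  {"x": -0.001, "y": 0.001, "z": 0.105, "spin": 0},
  {"x": -0.001, "y": 0.001, "z": 0.118, "spin": 0},
  {"x": -0.001, "y": 0.001, "z": 0.12, "spin": 0},
  {"x": -0.001, "y": 0.001, "z": 0.12, "spin": 0},
])

```text
time_s: 26.65
tcp_pos: [421.9, 180.8, 70.8]
orientation: [[-0.001, 1.0, 0.001], [1.0, 0.001, 0.001], [0.001, 0.001, -1.0]]
wrist_force: [0.1, -0.6, -0.2]
opening: 0.899
grip_force: 0.0
```

>>> apply_moves([
  {"x": 0, "y": 0, "z": 0, "spin": 0},
  {"x": 0, "y": 0, "z": 0, "spin": 0},
  {"x": 0, "y": 0, "z": 0, "spin": 0},
  {"x": 0, "y": 0, "z": 0, "spin": 0},
  {"x": 0, "y": 0, "z": 0, "spin": 0},
  {"x": 0, "y": 0, "z": 0, "spin": 0},
  {"x": 0, "y": 0, "z": 0, "spin": 0},
  {"x": 0, "y": 0, "z": 0, "spin": 0},
], grip=0.35, squeeze=25)

```text
time_s: 27.45
tcp_pos: [421.6, 180.0, 70.6]
orientation: [[0.0, 1.0, 0.001], [1.0, -0.0, -0.0], [-0.0, 0.001, -1.0]]
wrist_force: [0.3, 0.0, 3.1]
opening: 0.527
grip_force: 24.9
```

>>> apply_moves([
  {"x": 0, "y": 0, "z": -0.01, "spin": 0},
  {"x": 0, "y": 0, "z": -0.03, "spin": 0},
  {"x": 0, "y": 0, "z": -0.06, "spin": 0},
  {"x": 0, "y": 0, "z": -0.09, "spin": 0},
  {"x": 0, "y": 0, "z": -0.12, "spin": 0},
  {"x": 0, "y": 0, "z": -0.145, "spin": 0},
  {"x": 0, "y": 0, "z": -0.16, "spin": 0},
  {"x": 0, "y": 0, "z": -0.165, "spin": 0},
])

```text
time_s: 28.25
tcp_pos: [421.7, 180.4, 237.0]
orientation: [[-0.0, 1.0, 0.003], [1.0, 0.0, 0.0], [0.0, 0.003, -1.0]]
wrist_force: [0.3, -0.5, -2.0]
opening: 0.528
grip_force: 25.0
```

```bash
python3 go.py 558 435 235 0
```

```text
t 28.25 tcp [421.7 180.4 237. ] yaw 0.0 q [ 20.  11. -54. 113.  11.  61. -39.] F [ 0.3 -0.5 -2. ] open 0.528 gf 24.953275197021867 -> shift [0.2546 0.1363 0.0024] dist 0.289 spin 0.0
```

>>> apply_moves([
  {"x": 0.02, "y": 0.01, "z": 0, "spin": 0},
  {"x": 0.055, "y": 0.029, "z": 0, "spin": 0},
  {"x": 0.09, "y": 0.048, "z": 0, "spin": 0},
  {"x": 0.125, "y": 0.067, "z": 0, "spin": 0},
  {"x": 0.16, "y": 0.086, "z": 0, "spin": 0},
  {"x": 0.195, "y": 0.105, "z": 0, "spin": 0},
  {"x": 0.225, "y": 0.121, "z": 0, "spin": 0},
  {"x": 0.245, "y": 0.131, "z": 0, "spin": 0},
])

```text
time_s: 29.05
tcp_pos: [552.2, 426.8, 233.2]
orientation: [[-0.001, 1.0, -0.003], [1.0, 0.001, -0.001], [-0.001, -0.003, -1.0]]
wrist_force: [0.9, 0.3, -1.6]
opening: 0.526
grip_force: 25.0
```

>>> apply_moves([
  {"x": 0.008, "y": 0.004, "z": 0.01, "spin": 0},
  {"x": 0.01, "y": 0.005, "z": 0.035, "spin": 0},
  {"x": 0.01, "y": 0.005, "z": 0.065, "spin": 0},
  {"x": 0.01, "y": 0.005, "z": 0.09, "spin": 0},
  {"x": 0.01, "y": 0.005, "z": 0.105, "spin": 0},
  {"x": 0.01, "y": 0.005, "z": 0.11, "spin": 0},
  {"x": 0.01, "y": 0.005, "z": 0.11, "spin": 0},
  {"x": 0.01, "y": 0.005, "z": 0.11, "spin": 0},
])

```text
time_s: 29.85
tcp_pos: [557.8, 435.5, 126.7]
orientation: [[0.0, 1.0, 0.001], [1.0, -0.0, 0.002], [0.002, 0.001, -1.0]]
wrist_force: [0.6, 0.3, -1.8]
opening: 0.527
grip_force: 25.0
```

```bash
python3 go.py 558 435 77 0; python3 - <<'E'
from plant import manip
import numpy as np
from h import *
for n in("scene","top"):
    c=manip.capture(n); P=cloud(c).reshape(-1,3); q=P[(c["range_z"].ravel()>0)&(np.hypot(P[:,0]-558,P[:,1]-435)<45)&(P[:,2]>50)&(P[:,2]<105)]
    if len(q): print(n,len(q),np.percentile(q,2,0).round(),np.percentile(q,98,0).round())
E
```

```text
t 29.85 tcp [557.8 435.5 126.7] yaw -0.0 q [-14.  42. -44.  86.  31.  64. -65.] F [ 0.6  0.3 -1.8] open 0.527 gf 24.95301946395557 -> shift [-0.0006  0.0002  0.0497] dist 0.05 spin -0.0
scene 390 [535. 424.  58.] [569. 459. 104.]
top 32 [537. 415.  60.] [549. 428. 100.]
```

>>> apply_moves([
  {"x": 0, "y": 0, "z": 0.012, "spin": 0},
  {"x": 0, "y": 0, "z": 0.025, "spin": 0},
  {"x": 0, "y": 0, "z": 0.036, "spin": 0},
  {"x": 0, "y": 0, "z": 0.043, "spin": 0},
  {"x": 0, "y": 0, "z": 0.046, "spin": 0},
  {"x": 0, "y": 0, "z": 0.048, "spin": 0},
  {"x": 0, "y": 0, "z": 0.049, "spin": 0},
  {"x": 0, "y": 0, "z": 0.049, "spin": 0},
])

```text
time_s: 30.75
tcp_pos: [557.5, 435.3, 76.8]
orientation: [[-0.0, 1.0, 0.001], [1.0, 0.0, 0.001], [0.001, 0.001, -1.0]]
wrist_force: [0.1, -0.0, -1.8]
opening: 0.531
grip_force: 25.0
```

>>> apply_moves([
  {"x": 0, "y": 0, "z": 0.0005, "spin": 0},
  {"x": 0, "y": 0, "z": 0.0005, "spin": 0},
])

```text
time_s: 30.95
tcp_pos: [557.6, 435.4, 76.7]
orientation: [[-0.0, 1.0, 0.001], [1.0, 0.0, 0.001], [0.001, 0.001, -1.0]]
wrist_force: [-0.5, 0.0, 1.9]
opening: 0.528
grip_force: 24.9
```

Contact. I'll press down a touch, then release and back away.

>>> apply_moves([
  {"x": 0, "y": 0, "z": 0.0004, "spin": 0},
  {"x": 0, "y": 0, "z": 0.0004, "spin": 0},
])

```text
time_s: 31.15
tcp_pos: [557.6, 435.6, 76.6]
orientation: [[0.0, 1.0, 0.001], [1.0, -0.0, 0.001], [0.001, 0.001, -1.0]]
wrist_force: [-1.5, -1.2, 5.3]
opening: 0.532
grip_force: 24.9
```

>>> apply_moves([
  {"x": 0, "y": 0, "z": 0, "spin": 0},
  {"x": 0, "y": 0, "z": 0, "spin": 0},
  {"x": 0, "y": 0, "z": 0, "spin": 0},
  {"x": 0, "y": 0, "z": 0, "spin": 0},
  {"x": 0, "y": 0, "z": 0, "spin": 0},
], grip=0.85)

```text
time_s: 31.65
tcp_pos: [557.3, 434.8, 75.1]
orientation: [[-0.0, 1.0, -0.0], [1.0, 0.0, -0.0], [-0.0, -0.0, -1.0]]
wrist_force: [-0.8, -0.5, -0.8]
opening: 0.828
grip_force: 0.0
```

>>> apply_moves([
  {"x": 0, "y": 0, "z": -0.015, "spin": 0},
  {"x": 0, "y": 0, "z": -0.045, "spin": 0},
  {"x": 0, "y": 0, "z": -0.085, "spin": 0},
  {"x": 0, "y": 0, "z": -0.125, "spin": 0},
  {"x": 0, "y": 0, "z": -0.16, "spin": 0},
  {"x": -0.03, "y": -0.03, "z": -0.18, "spin": 0},
  {"x": -0.07, "y": -0.06, "z": -0.18, "spin": 0},
  {"x": -0.11, "y": -0.09, "z": -0.18, "spin": 0},
])

```text
time_s: 32.45
tcp_pos: [466.1, 324.9, 257.0]
orientation: [[-0.001, 1.0, 0.002], [1.0, 0.001, 0.001], [0.001, 0.002, -1.0]]
wrist_force: [0.9, -1.5, 0.0]
opening: 0.851
grip_force: 0.0
```

>>> apply_moves([
  {"x": -0.04, "y": -0.01, "z": 0, "spin": 0},
  {"x": -0.09, "y": -0.02, "z": 0, "spin": 0},
  {"x": -0.14, "y": -0.02, "z": 0, "spin": 0},
  {"x": -0.14, "y": -0.02, "z": 0, "spin": 0},
  {"x": -0.14, "y": -0.02, "z": 0, "spin": 0},
])

```text
time_s: 32.95
tcp_pos: [447.9, 183.7, 256.5]
orientation: [[0.004, 1.0, 0.002], [1.0, -0.004, -0.001], [-0.001, 0.002, -1.0]]
wrist_force: [0.2, 0.7, 0.5]
opening: 0.849
grip_force: 0.0
```

```bash
python3 - <<'E'
from plant import manip
import cv2,numpy as np
from h import *
print(manip.observe()["time_s"])
for n in("top","scene"):
    c=manip.capture(n); C=cloud(c).reshape(-1,3); cv2.imwrite(f"pics/f_{n}.png",c["image"][:,:,::-1])
    for nm,x,y in(("rab",555,-147),("sb",563,-42),("jar",568,330),("lb",558,435)):
        q=C[(np.hypot(C[:,0]-x,C[:,1]-y)<45)&(C[:,2]>18)&(C[:,2]<145)]
        if len(q)>5: print(n,nm,len(q),np.percentile(q,2,0).round(),np.percentile(q,98,0).round())
E
```

```text
32.95
top rab 157 [ 538. -157.   25.] [ 563. -129.   80.]
top sb 210 [546. -56.  23.] [574. -25.  99.]
top jar 317 [540. 314.  29.] [592. 355.  76.]
top lb 459 [534. 412.  23.] [573. 448. 136.]
scene rab 170 [ 541. -151.   19.] [ 567. -127.   71.]
scene sb 359 [546. -47.  21.] [577. -24.  98.]
scene jar 708 [541. 308.  20.] [588. 357.  74.]
scene lb 1267 [534. 420.  22.] [572. 459. 135.]
```

View pics/f_top.png

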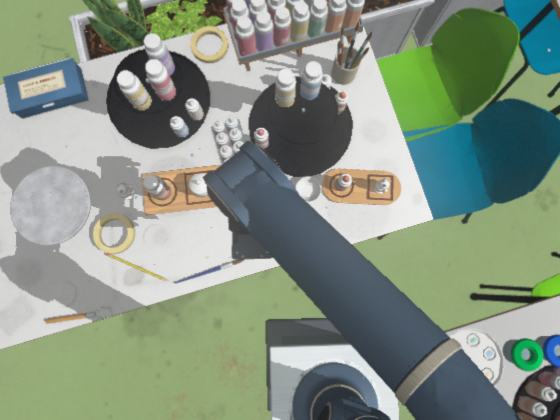

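View pics/f_scene.png

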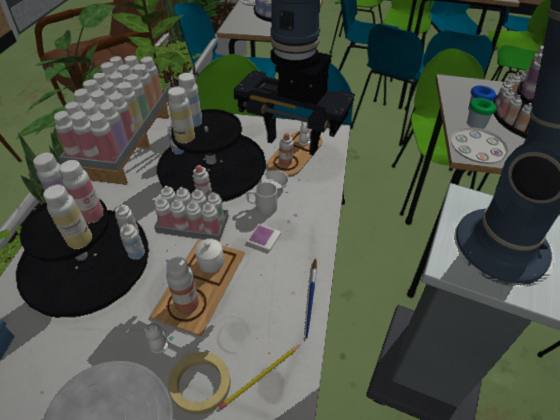

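All four items stand upright in their places. In the top view the rabbit is at (382,185), the small bottle (342,183), the jar (199,184) and the large bottle (157,187). The mug (265,195 in the scene view) and the bowl have not moved.

```bash
python3 -c "
from plant import manip
print(manip.job_done())"
```

```text
the job is handed in; nothing more can be done
None
```

Both kits are made up in the order asked: the rabbit and small bottle in the oval tray, then the jar and large bottle in the rectangular tray, all upright in their places, and the job was handed in at about 33 s (no verdict was shown).

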